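# Index a photometer's covered sample wheel by its clicks and load a vial

## Robot

A 6-joint arm with a two-finger parallel gripper is mounted at the origin on a cart in front of the work surface, level with it; the furniture and walls round the work are solid. World frame = base frame: x ahead of the robot, y to its left, z up, the work surface at z = 0. Lengths are in mm, angles in rad, forces in N, time in s.
With the tool pointing down it reaches from about 350 to 975 mm from the base axis. Payload 7.1 kg.
Tool frame: the origin (TCP) lies on the mounting face of the last link; the fingertips stand 182 mm ahead of it and the grasp point (between the pads) lies 163 mm ahead of it; z points along the fingers, y is the direction in which the jaws open and shut (so a half turn about z gives the same grasp; the last joint's range is limited). The gripper opens to 88 mm and grips with 3 to 60 N. Pads are 20 mm wide; open, the fingers measure 115 mm over their backs; the gripper's body (75 mm by 178 mm) begins 61 mm behind the grasp point.
Start: joints at [-1.221, 0.423, 1.63, -0, 1.089, -0.019], TCP at [225.327, -582.953, 404.675] pointing down, gripper open.
Joint ranges: [-3, 3], [-0.9, 2.11], [0.09, 2.58], [-1.31, 4.45], [0.11, 2.69], [-2.54, 2.54]. Speed limits (rad/s): [2.39, 2.39, 3.01, 3.14, 3.14, 3.14].

## Interface

Orientations are given as a rotation vector (axis times angle).
In Python, from workcell import ctrl, optics, nets gives the robot as it stands.
- The arm moves only by the tool send_rows, never from a script. Its argument "rows" is a list of rows, each an object with "offset": the shift along the tool's x, y, z in m, a list of three; "twist": the turn, a rotation vector about the tool's x, y, z in degrees, a list of three. A call has exactly 5 rows; each row shifts and turns the pose as measured when the row begins, along the tool's axes as they then stand; what a row does not reach is not made up. A row lasts 1/12 s, in which the tool goes at most 41.7 mm and 7.16 degrees, less where a joint would pass 70% of its speed; a pose out of reach is approached as far as the arm can. A call is refused whole if a number of a shift passes 0.0417 or a number of a turn 7.16, either way. A call with a gripper value outside its range is refused whole. "gripper" is the finger opening in m, from 0 to 0.0878, set as the call begins (left out, the last holds). The fingers move at their own pace and stop on an object; the grip force is fixed at half the most. Time passes only in rows, so rows that do not move let the fingers close, or fill a call up. It gives the time, the measured TCP pose, the force and the opening at its end, in the units of the state.
- ctrl.get_obs(): the state, without advancing time (a new reading comes with each control period).
- optics.get_image(name): name is "scene" or "side" or "wrist"; returns (picture, depth): 384x512x3 uint8, blue, green, red; 384x512 float32, mm along the optical axis (not along the pixel's ray), 0 where there is no reading.
- optics.camera_info(name): a dict with "K" (3x3 intrinsics, pixels), "k1" (the pictures are not rectified: a ray, as slopes to the right and down, at radius r is drawn at 1 + k1 r^2 times it, then the intrinsics apply), "pose" (4x4, takes a point from camera to world coordinates). Camera axes: x right, y down, z forward; pixel columns grow to the right and rows downward; lengths in mm; the calibration is good to about 2 mm. A picture is of the moment at which its call begins: read the wrist's pose just before it. camera_info takes no time and is no camera call; for the wrist camera it gives the pose at the moment of the call.
- ctrl.close_job(): hands the job in, once; it reports no verdict.
Trained networks look in the newest picture that a camera, given by its name, has taken for a name from the list of things; names that differ only in an ending like _2 or _b are one class to them, and where a whole thing is asked for, a point or a joint stands for the part that bears it (a point fixed in the world has none). Each returns a list of dicts, best first, with "conf" (0 to 1); they miss things now and then, are a little off and sometimes report something else, mostly with a low value. They report only what shows in the picture. A call takes as long as a camera call. They do not tell look-alikes from the thing itself.
- nets.spot_in(camera, label): "extent" ([left, top, right, bottom] in pixels, round what is visible of it).
- nets.spot_point(camera, label): "position" ([column, row] in pixels: a listed point, or the origin of a listed thing).
The state is a dict: "t": time; "qpos": joint angles; "qvel": joint speeds; "joint_torque": joint torques, N m; "ee_pos": TCP position; "orientation": TCP orientation; "ft_force": force on the tool from outside, world axes, zero at the start; "moment": the same for the moment, N m; "width": finger opening in mm.
Only numpy, scipy, OpenCV 4.12 (cv2) and the standard library are available. Lean on these libraries where they do the work, as an engineer would, in place of code of your own. Each camera call takes 0.05 s, during which the arm holds its last target. There are 200 camera calls.

## Task

The photometer's covered sample wheel has lost its place, and its only deep pocket is the fourth one after home. Turn the black knob anticlockwise (seen from above) until you feel the home stop, without forcing it, then turn it back clockwise by exactly four clicks. Then take the vial that stands by itself on the right of the bench and lower it gently, without dropping or ramming it, upright through the loading port until it stands fully home; let go of it and leave everything else where it is.

Things in the scene. Friction and masses are not known exactly. Their poses are not given: they have to be found in the camera images.
- changer: Photometer, fixed: white case 184 x 184 mm, cover 52 mm above the bench; grey head, 72 mm tall, at the rear to 156 mm from the knob axis. Origin on the bench under the knob axis; x to the grey head, -y to the port, z up. Inside, a wheel with 12 pockets, one per click, on a 66 mm radius turns one to one with the knob; its position is not measured. Only the fourth pocket clockwise from home is deep.
- knob (a point): On the axis of the round black ridged knob, 71.5 mm above the bench. Grip 36 mm across, 57.5 to 87.5 mm above the bench, over a skirt 50 mm across; no pointer. A click every 30 degrees: leaving one takes about 0.15 N m at once, falling to nothing half-way, then a spring pulls it on into the next. Let go, it falls into the nearest click. Starts one or two clicks clockwise of home.
- home_stop: Sprung stop pin hidden in the case, 48 mm from the knob axis. Turned anticlockwise, the wheel meets it 7 degrees past the home click (no click lies between) and it gives about 6 degrees for 0.5 N m. Let go, the wheel springs back to the home click, from which clicks count. 0.3 to 0.45 N m on the knob shows that it is met; above about 0.6 N m (12 N on the pin) it is forced.
- port (a point): Centre of the round loading port's mouth in the cover, 52 mm above the bench, with a flat metal trim 1 mm high. Hole 30.6 mm across, square lip, 6 mm thick. The deep pocket's floor is 30 mm below the mouth: a vial that is home stands 29 mm proud of the cover. The other pockets have packing discs, so that it stands 41 mm proud; between clicks a divider bars the way.
- vial_centre (a point): Centre, half-way up, of the glass vial with a white ribbed cap that stands alone, front right: 27.6 mm across up to 47 mm above its base, cap 24.4 mm across above that, 59 mm tall, about 30 g, z along its axis. Grip it with the fingertips at least 34 mm above its base, or they meet the cover before it is home. The three vials together at the back are not wanted.
- sample_vial: The same vial; origin at the middle of its base, z up along its axis.
- beaker: Bystander: empty clear beaker, 54 mm wide, 70 mm tall; origin under its centre.
- reagent_bottle: Bystander: screw-cap bottle with a blue cap, 57 mm wide, 100 mm tall; origin under its centre.
- syringe: Bystander: syringe lying on the bench, 34 x 119 x 34 mm; origin under its centre.
- tip_box: Bystander: blue box of pipette tips, 70 x 120 x 43 mm; origin under its centre.
Mind the look-alikes: they are no part of the job. What is shaped like the sample_vial but yellow is not meant.

How it is judged (in metres and radians):
On the way:
1. the knob is turned anticlockwise until the wheel bears on its home stop (at least 1 N) (contact force between home_stop and anything else above 1 N), for 0.1 s.
At the end, for the whole second after the job is handed in: The vial stands released and at rest in the loading port, upright (tilt under 0.15 rad), its axis within 5 mm of the port's centre, on the floor of the deep pocket (its centre 48 to 54.5 mm above the bench; 51.5 mm when home) (z of vial_centre in the frame of changer between 0.048 and 0.0545 m and horizontal distance between vial_centre and port below 0.005 m and angle between vial_centre's own z axis and vertical below 0.15 rad and linear speed of sample_vial below 0.01 m/s); the robot touches nothing.
It fails at once if the home stop is forced (more than 12 N on it) (contact force between home_stop and anything else above 12 N).
It fails at once if the vial is rammed against the photometer (more than 25 N between them) (contact force between sample_vial and changer above 25 N).
It fails at once if the vial is dropped (falls faster than 0.4 m/s with no finger on it) (linear speed of sample_vial above 0.4 m/s and contact force between the fingers and sample_vial below 0.05 N).
It fails at once if a bystander is pushed more than 30 mm from its place (distance of any of beaker, reagent_bottle, syringe, tip_box from where it was at the start of the episode above 0.03 m).
It also fails if it takes over 72 s, if anything falls off the work surface, if the arm or the gripper's body presses on something with over 40 N, if the wrist force passes 120 N, or if a joint passes its speed limit or range.

## Working session

There is one attempt and no reset: what is moved stays moved. The work goes in short steps, Python scripts to look and compute and a tool call to move; the robot and the scene stay as the last step left them, time stands still between calls to the robot, and variables do not carry over. Pictures are saved under pics/ and viewed, about 8 in all and at most 12, crops included, and the job is handed in when it is done.

Besides the shell and the picture viewer there is one more tool, called after "Request:" in YAML: its name, and indented under it one key for each argument. send_rows: Moves the arm, as the interface text tells. Its arguments: {"type":"object","properties":{"rows":{"type":"array"},"gripper":{"type":"number"}},"required":["rows"]}

```bash
mkdir -p pics
cat > h.py <<'E'
import numpy as np, cv2
from workcell import ctrl, optics, nets
from scipy.spatial.transform import Rotation as R
def ray(info,px):
    K=np.array(info['K'],float);d=np.array([[info['k1'],0,0,0.]])
    p=cv2.undistortPoints(np.array([[px]],float),K,np.append(d,0).reshape(1,-1)[:, :5]).ravel()
    T=np.array(info['pose'],float);return T[:3,3],T[:3,:3]@np.array([p[0],p[1],1])
def atz(info,px,z):
    o,d=ray(info,px);return o+d*(z-o[2])/d[2]
def atdepth(info,px,dep):
    o,d=ray(info,px);return o+d*dep
E
python3 - <<'E'
from h import *
o=ctrl.get_obs();print({k:np.round(v,3) for k,v in o.items()})
for n in ['scene','side','wrist']:
    im,dep=optics.get_image(n);cv2.imwrite(f'pics/{n}0.png',im);np.save(f'{n}0.npy',dep)
    inf=optics.camera_info(n);print(n,np.round(np.array(inf['pose'])[:3],2).tolist(),inf['k1'])
    for l,z in [('knob',71.5),('port',52),('vial_centre',29.5),('changer',0)]:
        r=nets.spot_point(n,l)
        for q in r[:4]:print(l,round(q['conf'],2),np.round(q['position']),np.round(atz(inf,q['position'],z)))
a=np.hstack([cv2.imread(f'pics/{n}0.png') for n in ['scene','side']]);cv2.imwrite('pics/a.png',cv2.resize(a,(800,300)))
E
```

```text
{'t': np.float64(0.0), 'qpos': array([-1.221,  0.424,  1.631,  0.   ,  1.089, -0.019]), 'qvel': array([ 0.001, -0.   ,  0.002,  0.   ,  0.001,  0.001]), 'joint_torque': array([-0.0000e+00, -5.4462e+01, -2.7367e+01,  6.4000e-02,  2.3000e-02,
       -0.0000e+00]), 'ee_pos': array([ 225.233, -582.716,  403.93 ]), 'orientation': array([-3.087, -0.576,  0.   ]), 'ft_force': array([-0.267, -0.274,  0.047]), 'moment': array([ 0.001,  0.001, -0.013]), 'width': np.float64(87.981)}
scene [[0.66, -0.45, 0.6, -271.81], [-0.75, -0.4, 0.52, -809.62], [0.0, -0.8, -0.61, 981.63]] -0.05235066635433297
knob 0.71 [229. 190.] [542.  49.  72.]
port 0.63 [246. 208.] [529. -45.  52.]
vial_centre 0.7 [304. 257.] [ 495. -324.   30.]
vial_centre 0.65 [271. 238.] [ 490. -191.   30.]
vial_centre 0.51 [321. 244.] [ 575. -331.   29.]
vial_centre 0.46 [292. 246.] [ 507. -266.   30.]
changer 0.86 [234. 211.] [530.  17.   0.]
side [[0.94, -0.2, 0.27, 250.03], [-0.34, -0.57, 0.75, -974.11], [0.0, -0.8, -0.6, 839.31]] -0.015873790044391777
knob 0.74 [225. 188.] [533.  34.  72.]
port 0.75 [230. 209.] [523. -45.  52.]
vial_centre 0.73 [255. 265.] [ 520. -260.   30.]
vial_centre 0.72 [280. 277.] [ 566. -319.   30.]
vial_centre 0.6 [257. 245.] [ 553. -191.   30.]
vial_centre 0.49 [228. 254.] [ 468. -198.   30.]
changer 0.59 [228. 208.] [537.  23.   0.]
wrist [[0.36, -0.9, -0.26, 296.05], [-0.93, -0.35, -0.1, -556.99], [0.0, 0.28, -0.96, 384.9]] -0.019604425355536432
```

View pics/scene0.png

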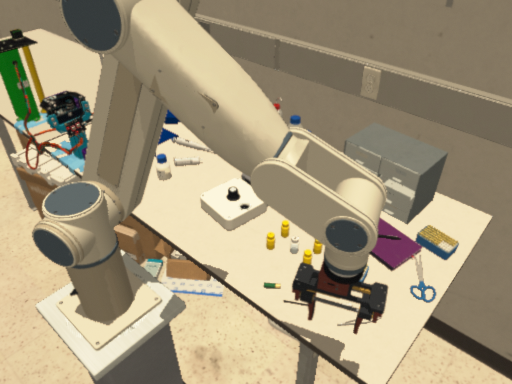

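View pics/side0.png

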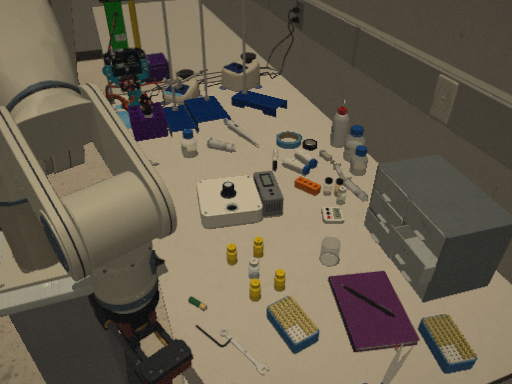

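Run:
```python
from h import *
a=cv2.imread('pics/side0.png')[165:310,185:305];b=cv2.imread('pics/scene0.png')[165:275,190:335]
a=cv2.resize(a,None,fx=4,fy=4,interpolation=cv2.INTER_CUBIC)
cv2.imwrite('pics/c1.png',a)
b=cv2.resize(b,None,fx=5,fy=5,interpolation=cv2.INTER_CUBIC);cv2.imwrite('pics/c2.png',b)
for n,pts in [('side',[(228,185),(230,209),(254,263),(254,268),(254,273),(215,200),(245,200)]),('scene',[(233,188),(245,206),(294,241),(294,246),(220,205)])]:
    d=np.load(n+'0.npy');i=optics.camera_info(n)
    for p in pts: print(n,p,np.round(atdepth(i,p,d[p[1],p[0]])))
```

```text
side (228, 185) [539.  22.  89.]
side (230, 209) [530. -18.  29.]
side (254, 263) [ 512. -278.   59.]
side (254, 268) [ 512. -278.   40.]
side (254, 273) [ 511. -280.   24.]
side (215, 200) [493.  12.  51.]
side (245, 200) [578. -20.  51.]
scene (233, 188) [542.  28.  93.]
scene (245, 206) [546. -25.  38.]
scene (294, 241) [ 508. -272.   54.]
scene (294, 246) [ 505. -275.   36.]
scene (220, 205) [479.  32.  52.]
```

View pics/c1.png

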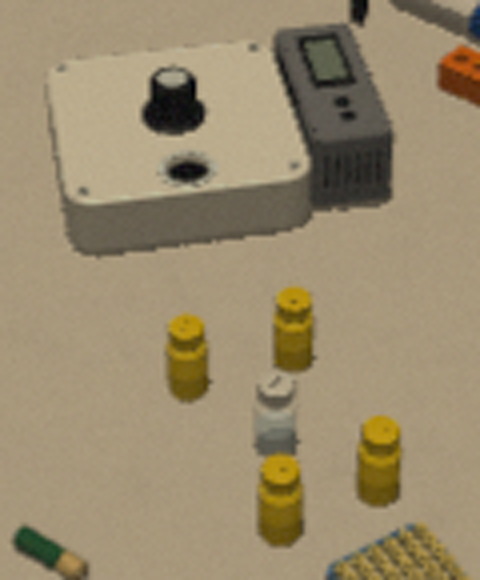

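Run:
```python
from h import *
i=optics.camera_info('side')
for n,p,z in [('knob',(174,74),87.5),('port',(187,169),52),('vial',(277,382),59),('y1',(295,297),59),('y2',(187,323),59),('y3',(382,427),59),('y4',(282,466),59),('s1',(62,68),52),('s2',(253,47),52),('s3',(294,165),52),('s4',(83,190),52)]:
    q=(185+(p[0]-1.5)/4,165+(p[1]-1.5)/4);print(n,np.round(atz(i,q,z),1))
```

```text
knob [542.3  32.5  87.5]
port [529.2 -37.7  52. ]
vial [ 514.7 -268.7   59. ]
y1 [ 552.9 -199.7   59. ]
y2 [ 477.6 -198.9   59. ]
y3 [ 562.1 -326.    59. ]
y4 [ 493.6 -334.5   59. ]
s1 [474.6 118.   52. ]
s2 [627.6  94.1  52. ]
s3 [605.  -59.9  52. ]
s4 [450.8 -35.2  52. ]
```

```bash
cat >> h.py <<'E'
def plan(target,yaw=None,step=38,tstep=7.1):
    """rows to reach TCP target (mm), tool down, tool-x at yaw deg"""
    o=ctrl.get_obs();p=np.array(o['ee_pos'],float);Rm=R.from_rotvec(o['orientation'])
    if yaw is None: m=Rm.as_matrix();yaw=np.degrees(np.arctan2(m[1,0],m[0,0]))
    y=np.radians(yaw);Rt=R.from_matrix(np.array([[np.cos(y),np.sin(y),0],[np.sin(y),-np.cos(y),0],[0,0,-1]]))
    print('from',np.round(p,1),'rot left(tool deg)',np.round(np.degrees((Rm.inv()*Rt).as_rotvec()),2),'yaw',round(yaw,1))
    t=np.array(target,float);rows=[]
    while len(rows)<40:
        d=t-p;rv=np.degrees((Rm.inv()*Rt).as_rotvec())
        if np.linalg.norm(d)<.3 and np.linalg.norm(rv)<.1:break
        k=max(np.linalg.norm(d)/step,np.linalg.norm(rv)/tstep,1)
        n=int(np.ceil(k));off=np.round(Rm.inv().apply(d/n)/1000,4);tw=np.round(rv/n,2)
        rows.append((off.tolist(),tw.tolist()));p=p+Rm.apply(off*1000);Rm=Rm*R.from_rotvec(np.radians(tw))
    for r in rows:print(r)
E
python3 -c "
from h import *
plan([540,30,400],93)"
```

```text
from [ 225.3 -582.9  404.7] rot left(tool deg) [ -0.     0.   -71.87] yaw 93
([0.0271, -0.0241, 0.0002], [-0.0, 0.0, -3.78])
([0.0286, -0.0223, 0.0002], [-0.0, 0.0, -3.78])
([0.03, -0.0203, 0.0003], [-0.0, 0.0, -3.78])
([0.0313, -0.0183, 0.0002], [-0.0, 0.0, -3.78])
([0.0324, -0.0162, 0.0003], [-0.0, 0.0, -3.78])
([0.0334, -0.0141, 0.0002], [-0.0, 0.0, -3.78])
([0.0343, -0.0118, 0.0003], [-0.0, 0.0, -3.78])
([0.035, -0.0095, 0.0002], [-0.0, 0.0, -3.78])
([0.0355, -0.0072, 0.0003], [-0.0, 0.0, -3.78])
([0.0359, -0.0049, 0.0002], [-0.0, 0.0, -3.79])
([0.0362, -0.0025, 0.0003], [-0.0, 0.0, -3.78])
([0.0363, -0.0001, 0.0002], [-0.0, 0.0, -3.79])
([0.0362, 0.0023, 0.0003], [-0.0, 0.0, -3.78])
([0.036, 0.0047, 0.0002], [-0.0, 0.0, -3.79])
([0.0356, 0.0071, 0.0003], [-0.0, 0.0, -3.78])
([0.035, 0.0094, 0.0002], [-0.0, 0.0, -3.79])
([0.0343, 0.0117, 0.0003], [-0.0, 0.0, -3.78])
([0.0335, 0.014, 0.0002], [-0.0, 0.0, -3.79])
([0.0325, 0.0162, 0.0003], [-0.0, 0.0, -3.78])
```

Request:
send_rows:
  rows:
    - {"offset": [0.027,-0.024,0],"twist": [0,0,-3.8]}
    - {"offset": [0.029,-0.022,0],"twist": [0,0,-3.8]}
    - {"offset": [0.03,-0.02,0],"twist": [0,0,-3.8]}
    - {"offset": [0.031,-0.018,0],"twist": [0,0,-3.8]}
    - {"offset": [0.032,-0.016,0],"twist": [0,0,-3.8]}

```text
t: 1.17
ee_pos: [307.6, -423.2, 404.2]
orientation: [2.944, 1.082, -0.001]
ft_force: [-0.1, -0.5, 0.1]
width: 87.9
```

Request:
send_rows:
  rows:
    - {"offset": [0.033,-0.014,0],"twist": [0,0,-3.8]}
    - {"offset": [0.034,-0.012,0],"twist": [0,0,-3.8]}
    - {"offset": [0.035,-0.01,0],"twist": [0,0,-3.8]}
    - {"offset": [0.036,-0.007,0],"twist": [0,0,-3.8]}
    - {"offset": [0.036,-0.005,0],"twist": [0,0,-3.8]}

```text
t: 1.58
ee_pos: [389.8, -252.6, 404.5]
orientation: [2.711, 1.572, -0.001]
ft_force: [1.0, 0.1, -0.0]
width: 87.9
```

Request:
send_rows:
  rows:
    - {"offset": [0.036,-0.002,0],"twist": [0,0,-3.8]}
    - {"offset": [0.036,0,0],"twist": [0,0,-3.8]}
    - {"offset": [0.036,0.002,0],"twist": [0,0,-3.8]}
    - {"offset": [0.036,0.005,0],"twist": [0,0,-3.8]}
    - {"offset": [0.036,0.007,0],"twist": [0,0,-3.8]}

```text
t: 2.0
ee_pos: [470.3, -80.5, 405.3]
orientation: [2.396, 2.015, 0.0]
ft_force: [0.9, -0.5, 0.3]
width: 88.0
```

```bash
python3 -c "
from h import *
plan([540,30,400],93)"
```

```text
from [470.3 -80.5 405.3] rot left(tool deg) [  0.44   0.45 -12.86] yaw 93
([0.0302, 0.0124, 0.0012], [0.11, 0.11, -3.22])
([0.0295, 0.0141, 0.0013], [0.11, 0.11, -3.21])
([0.0286, 0.0157, 0.0013], [0.11, 0.11, -3.22])
([0.0276, 0.0174, 0.0013], [0.11, 0.12, -3.21])
```

Request:
send_rows:
  rows:
    - {"offset": [0.03,0.012,0.012],"twist": [0.1,0.1,-3.2]}
    - {"offset": [0.03,0.014,0.012],"twist": [0.1,0.1,-3.2]}
    - {"offset": [0.028,0.016,0.012],"twist": [0.1,0.1,-3.2]}
    - {"offset": [0.026,0.018,0.012],"twist": [0.1,0.1,-3.2]}
    - {"offset": [0,0,0],"twist": [0,0,0]}

```text
t: 2.42
ee_pos: [545.2, 39.9, 357.9]
orientation: [2.136, 2.295, 0.009]
ft_force: [-0.4, 0.1, 0.8]
width: 87.4
```

Run:
```python
from h import *
inf=optics.camera_info('wrist');im,dep=optics.get_image('wrist');cv2.imwrite('pics/w1.png',im);np.save('w1.npy',dep);np.save('w1i.npy',inf,allow_pickle=True)
print(np.round(np.array(inf['pose'])[:3],2).tolist())
for l,z in [('knob',71.5),('port',52)]:
    for q in nets.spot_point('wrist',l)[:3]:print(l,round(q['conf'],2),np.round(q['position']),np.round(atz(inf,q['position'],z)))
# points by height from depth
v,u=np.mgrid[0:384,0:512];K=inf['K']
pts=cv2.undistortPoints(np.stack([u,v],-1).reshape(-1,1,2).astype(float),np.array(K,float),np.array([inf['k1'],0,0,0.,0])).reshape(384,512,2)
T=np.array(inf['pose']);P=(np.dstack([pts,np.ones((384,512))])*dep[...,None])@T[:3,:3].T+T[:3,3]
np.save('w1P.npy',P)
m=(dep>0)&(abs(P[...,2]-87.5)<4)&(np.hypot(P[...,0]-540,P[...,1]-30)<40)
print('knobtop',m.sum(),P[m].mean(0) if m.any() else '', P[m].min(0),P[m].max(0))
```

```text
[[1.0, 0.07, 0.03, 539.37], [0.07, -0.96, -0.28, 114.53], [0.01, 0.28, -0.96, 338.12]]
knob 0.76 [248. 201.] [543.  26.  72.]
port 0.59 [233. 252.] [530. -40.  52.]
knobtop 1033 [540.65677148  27.33244641  87.65373382] [522.90728601   8.43315099  83.65109736] [558.42567489  43.7086112   90.36525228]
```

View pics/w1.png

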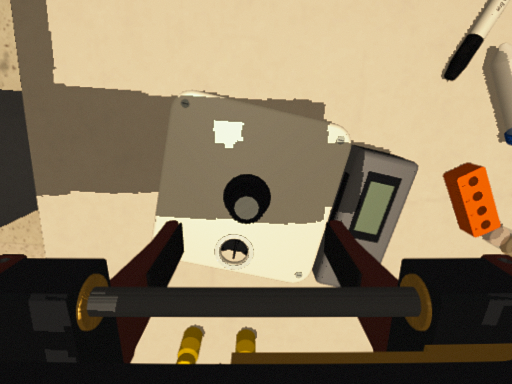

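Run:
```python
from h import *
inf=np.load('w1i.npy',allow_pickle=True).item();P=np.load('w1P.npy');dep=np.load('w1.npy')
for n,p,z in [('s1',(185,104),52),('s2',(341,140),52),('s3',(298,274),52),('port',(234.5,250.5),53),('knobtop',(246,208),87.5)]:print(n,np.round(atz(inf,p,z),1))
m=(dep>0)&(P[...,2]>84)&(np.hypot(P[...,0]-540,P[...,1]-28)<40)
c,r=cv2.minEnclosingCircle(P[m][:,:2].astype(np.float32));print('circle',c,r)
plan([540.5,27.5,243],93)
```

```text
s1 [475.7 113.9  52. ]
s2 [630.7  90.8  52. ]
s3 [605.6 -63.2  52. ]
port [531.5 -37.8  53. ]
knobtop [540.8  25.2  87.5]
circle (533.3363037109375, 39.81003952026367) 37.46397018432617
from [543.   36.4 359.4] rot left(tool deg) [0.46 0.11 0.8 ] yaw 93
([-0.0021, -0.001, 0.0291], [0.11, 0.03, 0.2])
([-0.0021, -0.0009, 0.0291], [0.12, 0.03, 0.2])
([-0.0022, -0.0009, 0.0291], [0.11, 0.03, 0.2])
([-0.0022, -0.0008, 0.0291], [0.12, 0.02, 0.2])
```

Request:
send_rows:
  rows:
    - {"offset": [-0.0024,-0.001,0.029],"twist": [0.1,0,0.2]}
    - {"offset": [-0.0024,-0.001,0.029],"twist": [0.1,0,0.2]}
    - {"offset": [-0.0025,-0.001,0.028],"twist": [0.1,0,0.2]}
    - {"offset": [-0.0025,0,0.02],"twist": [0.1,0,0.2]}
    - {"offset": [0,0,0.009],"twist": [0,0,0]}

```text
t: 2.98
ee_pos: [541.4, 20.1, 248.1]
orientation: [2.166, 2.259, 0.012]
ft_force: [0.1, -0.7, -0.4]
width: 87.8
```

Run:
```python
from h import *
plan([540.7,26.5,243],93)
inf=optics.camera_info('wrist');im,dep=optics.get_image('wrist');cv2.imwrite('pics/w2.png',im)
```

```text
from [541.4  20.1 248.1] rot left(tool deg) [ 0.8   0.18 -0.59] yaw 93
([0.0065, -0.0005, 0.0051], [0.8, 0.18, -0.59])
```

View pics/w2.png

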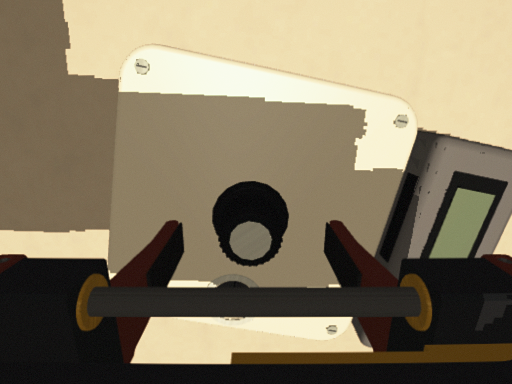

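Request:
send_rows:
  rows:
    - {"offset": [0.0035,0,0.0025],"twist": [0.4,0.1,-0.3]}
    - {"offset": [0.003,0,0.0025],"twist": [0.4,0.1,-0.3]}
    - {"offset": [0,0,0],"twist": [0,0,0]}
    - {"offset": [0,0,0],"twist": [0,0,0]}
    - {"offset": [0,0,0],"twist": [0,0,0]}

```text
t: 3.45
ee_pos: [541.6, 25.5, 246.3]
orientation: [2.164, 2.276, 0.003]
ft_force: [-0.3, -1.1, -0.1]
width: 87.7
```

Request:
send_rows:
  rows:
    - {"offset": [0,0,0],"twist": [0,0,0]}
    - {"offset": [0,0,0],"twist": [0,0,0]}
    - {"offset": [0,0,0],"twist": [0,0,0]}
    - {"offset": [0,0,0],"twist": [0,0,0]}
    - {"offset": [0,0,0],"twist": [0,0,0]}
  gripper: 0.02

```text
t: 3.87
ee_pos: [542.5, 26.0, 248.7]
orientation: [2.161, 2.274, 0.008]
ft_force: [0.3, -0.1, -0.4]
width: 58.0
```

Request:
send_rows:
  rows:
    - {"offset": [0,0,0],"twist": [0,0,0]}
    - {"offset": [0,0,0],"twist": [0,0,0]}
    - {"offset": [0,0,0],"twist": [0,0,0]}
    - {"offset": [0,0,0],"twist": [0,0,0]}
    - {"offset": [0,0,0],"twist": [0,0,0]}

```text
t: 4.28
ee_pos: [541.2, 25.9, 248.4]
orientation: [2.163, 2.277, 0.003]
ft_force: [1.7, -0.5, 0.8]
width: 35.4
```

```bash
cat >> h.py <<'E'
def st():
    o=ctrl.get_obs();m=R.from_rotvec(o['orientation']).as_matrix()
    print('t',round(float(o['t']),2),'p',np.round(o['ee_pos'],1),'yaw',round(np.degrees(np.arctan2(m[1,0],m[0,0])),2),'zax',np.round(m[:,2],3),'F',np.round(o['ft_force'],1),'M',np.round(o['moment'],3),'w',round(float(o['width']),1),'q6',round(float(o['qpos'][5]),2))
E
python3 -c "
from h import *
st();plan([540.7,26.5,243])"
```

```text
t 4.28 p [541.2  25.9 248.4] yaw 92.93 zax [ 0.002  0.001 -1.   ] F [ 1.7 -0.5  0.8] M [ 0.023 -0.221  0.036] w 35.4 q6 -0.03
from [541.2  25.9 248.4] rot left(tool deg) [ 0.11 -0.02 -0.  ] yaw 92.9
([0.0006, -0.0005, 0.0053], [0.11, -0.02, -0.0])
```

Request:
send_rows:
  rows:
    - {"offset": [0,0,0],"twist": [0,0,-5]}
    - {"offset": [0,0,0],"twist": [0,0,-5]}
    - {"offset": [0,0,0],"twist": [0,0,-5]}
    - {"offset": [0,0,0],"twist": [0,0,-5]}
    - {"offset": [0,0,0],"twist": [0,0,-5]}

```text
t: 4.7
ee_pos: [541.8, 26.0, 248.4]
orientation: [1.597, 2.703, 0.004]
ft_force: [-0.5, 1.0, 1.5]
width: 35.7
```

```bash
python3 -c "
from h import *
st()"
```

```text
t 4.7 p [541.8  26.  248.4] yaw 118.85 zax [ 0.003  0.001 -1.   ] F [-0.5  1.   1.5] M [ 0.035  0.093 -0.046] w 35.7 q6 -0.48
```

Request:
send_rows:
  rows:
    - {"offset": [0,0,0],"twist": [0,0,-2.2]}
    - {"offset": [0,0,0],"twist": [0,0,-2.2]}
    - {"offset": [0,0,0],"twist": [0,0,-2.2]}
    - {"offset": [0,0,0],"twist": [0,0,-2.2]}
    - {"offset": [0,0,0],"twist": [0,0,-1.5]}

```text
t: 5.12
ee_pos: [542.0, 26.2, 248.4]
orientation: [1.329, 2.844, 0.004]
ft_force: [-1.2, -0.2, 1.5]
width: 35.4
```

```bash
python3 -c "
from h import *
st()"
```

```text
t 5.12 p [542.   26.2 248.4] yaw 129.91 zax [ 0.003  0.001 -1.   ] F [-1.2 -0.2  1.5] M [0.023 0.138 0.055] w 35.4 q6 -0.67
```

Request:
send_rows:
  rows:
    - {"offset": [0,0,0],"twist": [0,0,-1]}
    - {"offset": [0,0,0],"twist": [0,0,-1]}
    - {"offset": [0,0,0],"twist": [0,0,0]}
    - {"offset": [0,0,0],"twist": [0,0,0]}
    - {"offset": [0,0,0],"twist": [0,0,0]}

```text
t: 5.53
ee_pos: [542.1, 26.3, 248.3]
orientation: [1.274, 2.869, 0.003]
ft_force: [-0.3, 0.3, 0.6]
width: 35.4
```

```bash
python3 -c "
from h import *
st()"
```

```text
t 5.53 p [542.1  26.3 248.3] yaw 132.12 zax [ 0.003  0.001 -1.   ] F [-0.3  0.3  0.6] M [-0.06   0.128  0.174] w 35.4 q6 -0.71
```

Request:
send_rows:
  rows:
    - {"offset": [0,0,0],"twist": [0,0,-1]}
    - {"offset": [0,0,0],"twist": [0,0,-0.5]}
    - {"offset": [0,0,0],"twist": [0,0,0]}
    - {"offset": [0,0,0],"twist": [0,0,0]}
    - {"offset": [0,0,0],"twist": [0,0,0]}

```text
t: 5.95
ee_pos: [542.1, 26.3, 248.4]
orientation: [1.233, 2.887, 0.003]
ft_force: [-0.3, 1.6, 2.6]
width: 35.1
```

```bash
sed -i "s/'q6'/'tau6',round(float(o['joint_torque'][5]),3),'q6'/" h.py; python3 -c "
from h import *
for i in range(4):
  st();optics.get_image('wrist')"
```

```text
t 5.95 p [542.1  26.3 248.4] yaw 133.74 zax [ 0.003  0.001 -1.   ] F [-0.3  1.6  2.6] M [0.003 0.147 0.162] w 35.1 tau6 0.132 q6 -0.74
t 6.0 p [542.1  26.3 248.4] yaw 133.74 zax [ 0.003  0.001 -1.   ] F [-0.6 -0.2  1.3] M [-0.071  0.124  0.114] w 35.3 tau6 0.14 q6 -0.74
t 6.05 p [542.1  26.3 248.4] yaw 133.74 zax [ 0.003  0.001 -1.   ] F [-0.3  0.5  1.3] M [-0.031  0.121  0.135] w 35.3 tau6 0.142 q6 -0.74
t 6.1 p [542.1  26.3 248.4] yaw 133.74 zax [ 0.003  0.001 -1.   ] F [-1.2  0.4  1.3] M [-0.016  0.121  0.138] w 35.1 tau6 0.14 q6 -0.74
```

Request:
send_rows:
  rows:
    - {"offset": [0,0,0],"twist": [0,0,-1.5]}
    - {"offset": [0,0,0],"twist": [0,0,-1.5]}
    - {"offset": [0,0,0],"twist": [0,0,0]}
    - {"offset": [0,0,0],"twist": [0,0,0]}
    - {"offset": [0,0,0],"twist": [0,0,0]}

```text
t: 6.57
ee_pos: [542.2, 26.3, 248.4]
orientation: [1.157, 2.918, 0.004]
ft_force: [-1.1, -0.5, 2.1]
width: 35.5
```

```bash
python3 -c "
from h import *
st()"
```

```text
t 6.57 p [542.2  26.3 248.4] yaw 136.72 zax [ 0.003  0.001 -1.   ] F [-1.1 -0.5  2.1] M [-0.031  0.111  0.024] w 35.5 tau6 0.008 q6 -0.79
```

Request:
send_rows:
  rows:
    - {"offset": [0,0,0],"twist": [0,0,-1.5]}
    - {"offset": [0,0,0],"twist": [0,0,-1.5]}
    - {"offset": [0,0,0],"twist": [0,0,0]}
    - {"offset": [0,0,0],"twist": [0,0,0]}
    - {"offset": [0,0,0],"twist": [0,0,0]}

```text
t: 6.98
ee_pos: [542.2, 26.3, 248.3]
orientation: [1.087, 2.945, 0.004]
ft_force: [-1.6, 1.0, 1.7]
width: 35.4
```

```bash
python3 -c "
from h import *
st()"
```

```text
t 6.98 p [542.2  26.3 248.3] yaw 139.48 zax [ 0.003  0.002 -1.   ] F [-1.6  1.   1.7] M [-0.118  0.174 -0.108] w 35.4 tau6 -0.169 q6 -0.84
```

Request:
send_rows:
  rows:
    - {"offset": [0,0,0],"twist": [0,0,-2]}
    - {"offset": [0,0,0],"twist": [0,0,-2]}
    - {"offset": [0,0,0],"twist": [0,0,0]}
    - {"offset": [0,0,0],"twist": [0,0,0]}
    - {"offset": [0,0,0],"twist": [0,0,0]}

```text
t: 7.4
ee_pos: [542.3, 26.3, 248.3]
orientation: [0.988, 2.979, 0.005]
ft_force: [-0.7, 0.4, 2.0]
width: 35.6
```

```bash
python3 -c "
from h import *
st()"
```

```text
t 7.4 p [542.3  26.3 248.3] yaw 143.31 zax [ 0.003  0.002 -1.   ] F [-0.7  0.4  2. ] M [-0.112  0.152 -0.1  ] w 35.6 tau6 -0.137 q6 -0.91
```

Request:
send_rows:
  rows:
    - {"offset": [0,0,0],"twist": [0,0,-1.5]}
    - {"offset": [0,0,0],"twist": [0,0,-1.5]}
    - {"offset": [0,0,0],"twist": [0,0,0]}
    - {"offset": [0,0,0],"twist": [0,0,0]}
    - {"offset": [0,0,0],"twist": [0,0,0]}

```text
t: 7.82
ee_pos: [542.3, 26.3, 248.3]
orientation: [0.908, 3.005, 0.005]
ft_force: [-0.6, 0.7, 1.1]
width: 35.5
```

```bash
python3 -c "
from h import *
st()"
```

```text
t 7.82 p [542.3  26.3 248.3] yaw 146.36 zax [ 0.003  0.002 -1.   ] F [-0.6  0.7  1.1] M [-0.121  0.088 -0.284] w 35.5 tau6 -0.247 q6 -0.96
```

Request:
send_rows:
  rows:
    - {"offset": [0,0,0],"twist": [0,0,-1.3]}
    - {"offset": [0,0,0],"twist": [0,0,0]}
    - {"offset": [0,0,0],"twist": [0,0,0]}
    - {"offset": [0,0,0],"twist": [0,0,0]}
    - {"offset": [0,0,0],"twist": [0,0,0]}

```text
t: 8.23
ee_pos: [542.3, 26.3, 248.3]
orientation: [0.873, 3.015, 0.006]
ft_force: [-0.7, 1.3, 0.4]
width: 35.5
```

```bash
python3 -c "
from h import *
st();optics.get_image('wrist');st()"
```

```text
t 8.23 p [542.3  26.3 248.3] yaw 147.71 zax [ 0.003  0.003 -1.   ] F [-0.7  1.3  0.4] M [-0.118  0.149 -0.305] w 35.5 tau6 -0.298 q6 -0.98
t 8.28 p [542.3  26.3 248.3] yaw 147.71 zax [ 0.003  0.003 -1.   ] F [-1.1  0.6  1.6] M [-0.051  0.08  -0.308] w 35.4 tau6 -0.31 q6 -0.98
```

Request:
send_rows:
  rows:
    - {"offset": [0,0,0],"twist": [0,0,0]}
    - {"offset": [0,0,0],"twist": [0,0,0]}
    - {"offset": [0,0,0],"twist": [0,0,0]}
    - {"offset": [0,0,0],"twist": [0,0,0]}
    - {"offset": [0,0,0],"twist": [0,0,0]}
  gripper: 0.05

```text
t: 8.7
ee_pos: [542.7, 26.2, 248.2]
orientation: [0.87, 3.014, 0.005]
ft_force: [0.4, -0.0, 0.2]
width: 49.9
```

```bash
python3 -c "
from h import *
st();plan([541,26.3,245])"
```

```text
t 8.7 p [542.7  26.2 248.2] yaw 147.82 zax [ 0.005  0.002 -1.   ] F [ 0.4 -0.   0.2] M [ 0.017 -0.132  0.001] w 49.9 tau6 0.0 q6 -0.99
from [542.7  26.2 248.2] rot left(tool deg) [0.25 0.18 0.  ] yaw 147.8
([0.0015, -0.0008, 0.0032], [0.25, 0.18, 0.0])
```

Request:
send_rows:
  rows:
    - {"offset": [0.001,-0.0005,0.004],"twist": [0.2,0.2,0]}
    - {"offset": [0,0,0],"twist": [0,0,0]}
    - {"offset": [0,0,0],"twist": [0,0,0]}
    - {"offset": [0,0,0],"twist": [0,0,0]}
    - {"offset": [0,0,0],"twist": [0,0,0]}
  gripper: 0.02

```text
t: 9.12
ee_pos: [542.0, 27.0, 244.1]
orientation: [0.87, 3.018, 0.003]
ft_force: [-0.0, -0.2, 0.8]
width: 35.3
```

Request:
send_rows:
  rows:
    - {"offset": [0,0,0],"twist": [0,0,0]}
    - {"offset": [0,0,0],"twist": [0,0,0]}
    - {"offset": [0,0,0],"twist": [0,0,0]}
    - {"offset": [0,0,0],"twist": [0,0,2]}
    - {"offset": [0,0,0],"twist": [0,0,2]}

```text
t: 9.53
ee_pos: [542.0, 26.9, 244.1]
orientation: [0.976, 2.985, 0.003]
ft_force: [-0.4, -0.3, 1.4]
width: 35.6
```

```bash
python3 -c "
from h import *
st()"
```

```text
t 9.53 p [542.   26.9 244.1] yaw 143.79 zax [ 0.001  0.001 -1.   ] F [-0.4 -0.3  1.4] M [-0.01  -0.097  0.165] w 35.6 tau6 -0.44 q6 -0.91
```

Request:
send_rows:
  rows:
    - {"offset": [0,0,0],"twist": [0,0,4]}
    - {"offset": [0,0,0],"twist": [0,0,4]}
    - {"offset": [0,0,0],"twist": [0,0,4]}
    - {"offset": [0,0,0],"twist": [0,0,4]}
    - {"offset": [0,0,0],"twist": [0,0,0]}

```text
t: 9.95
ee_pos: [541.8, 26.8, 244.1]
orientation: [1.402, 2.811, 0.002]
ft_force: [0.0, 1.0, 2.1]
width: 35.4
```

```bash
python3 -c "
from h import *
st();optics.get_image('wrist');st()"
```

```text
t 9.95 p [541.8  26.8 244.1] yaw 126.97 zax [ 0.001  0.001 -1.   ] F [0.  1.  2.1] M [ 0.029 -0.1   -0.082] w 35.4 tau6 0.805 q6 -0.62
t 10.0 p [541.9  26.8 244.1] yaw 127.17 zax [ 0.001  0.001 -1.   ] F [-0.1  0.5  0.7] M [-0.006 -0.097 -0.076] w 34.8 tau6 0.379 q6 -0.62
```

Request:
send_rows:
  rows:
    - {"offset": [0,0,0],"twist": [0,0,6]}
    - {"offset": [0,0,0],"twist": [0,0,6]}
    - {"offset": [0,0,0],"twist": [0,0,6]}
    - {"offset": [0,0,0],"twist": [0,0,6]}
    - {"offset": [0,0,0],"twist": [0,0,5]}

```text
t: 10.42
ee_pos: [541.6, 26.6, 244.0]
orientation: [-2.065, -2.367, -0.001]
ft_force: [-0.6, -0.1, 0.5]
width: 35.8
```

```bash
python3 -c "
from h import *
optics.get_image('wrist');st()"
```

```text
t 10.47 p [541.6  26.6 244.1] yaw 97.54 zax [ 0.     0.001 -1.   ] F [-0.2  0.2  1. ] M [-0.086 -0.076 -0.123] w 35.1 tau6 -0.444 q6 -0.11
```

Request:
send_rows:
  rows:
    - {"offset": [0,0,0],"twist": [0,0,6]}
    - {"offset": [0,0,0],"twist": [0,0,6]}
    - {"offset": [0,0,0],"twist": [0,0,6]}
    - {"offset": [0,0,0],"twist": [0,0,6]}
    - {"offset": [0,0,0],"twist": [0,0,5]}

```text
t: 10.88
ee_pos: [541.3, 26.7, 244.1]
orientation: [-2.594, -1.77, -0.001]
ft_force: [-0.0, 1.1, 0.6]
width: 35.6
```

```bash
python3 -c "
from h import *
optics.get_image('wrist');st()"
```

```text
t 10.93 p [541.2  26.7 244.1] yaw 68.35 zax [-0.     0.001 -1.   ] F [-0.7 -0.1  2.1] M [-0.062 -0.07  -0.065] w 35.4 tau6 -0.398 q6 0.4
```

Request:
send_rows:
  rows:
    - {"offset": [0,0,0],"twist": [0,0,6]}
    - {"offset": [0,0,0],"twist": [0,0,6]}
    - {"offset": [0,0,0],"twist": [0,0,6]}
    - {"offset": [0,0,0],"twist": [0,0,6]}
    - {"offset": [0,0,0],"twist": [0,0,5]}

```text
t: 11.35
ee_pos: [540.9, 26.9, 244.1]
orientation: [-2.952, -1.07, 0.0]
ft_force: [-0.8, 1.3, 1.1]
width: 35.7
```

```bash
python3 -c "
from h import *
optics.get_image('wrist');st()"
```

```text
t 11.4 p [540.9  26.9 244.1] yaw 39.58 zax [-0.001  0.001 -1.   ] F [0.2 1.4 0.9] M [-0.091 -0.002 -0.072] w 35.3 tau6 -0.354 q6 0.91
```

Request:
send_rows:
  rows:
    - {"offset": [0,0,0],"twist": [0,0,4]}
    - {"offset": [0,0,0],"twist": [0,0,4]}
    - {"offset": [0,0,0],"twist": [0,0,1]}
    - {"offset": [0,0,0],"twist": [0,0,0]}
    - {"offset": [0,0,0],"twist": [0,0,0]}

```text
t: 11.82
ee_pos: [540.8, 27.0, 244.1]
orientation: [-3.02, -0.861, 0.0]
ft_force: [-0.6, 0.9, 1.1]
width: 35.6
```

```bash
python3 -c "
from h import *
optics.get_image('wrist');st()"
```

```text
t 11.87 p [540.8  26.9 244. ] yaw 31.8 zax [-0.001  0.001 -1.   ] F [-0.9  0.6  1.2] M [-0.055 -0.057 -0.119] w 35.4 tau6 -0.126 q6 1.04
```

Request:
send_rows:
  rows:
    - {"offset": [0,0,0],"twist": [0,0,2.5]}
    - {"offset": [0,0,0],"twist": [0,0,1.3]}
    - {"offset": [0,0,0],"twist": [0,0,0]}
    - {"offset": [0,0,0],"twist": [0,0,0]}
    - {"offset": [0,0,0],"twist": [0,0,0]}

```text
t: 12.28
ee_pos: [540.8, 27.0, 244.1]
orientation: [-3.044, -0.772, 0.0]
ft_force: [-1.2, 0.6, 0.9]
width: 35.6
```

```bash
python3 -c "
from h import *
optics.get_image('wrist');st()"
```

```text
t 12.33 p [540.8  27.  244.1] yaw 28.47 zax [-0.     0.001 -1.   ] F [-0.4  1.1  1.3] M [-0.059 -0.001 -0.046] w 35.7 tau6 -0.085 q6 1.1
```

Request:
send_rows:
  rows:
    - {"offset": [0,0,0],"twist": [0,0,0]}
    - {"offset": [0,0,0],"twist": [0,0,0]}
    - {"offset": [0,0,0],"twist": [0,0,0]}
    - {"offset": [0,0,0],"twist": [0,0,0]}
    - {"offset": [0,0,-0.005],"twist": [0,0,0]}
  gripper: 0.06

```text
t: 12.75
ee_pos: [540.4, 26.8, 248.2]
orientation: [-3.043, -0.776, 0.003]
ft_force: [-0.7, 0.3, -0.8]
width: 59.7
```

Request:
send_rows:
  rows:
    - {"offset": [0,0,-0.02],"twist": [0,0,0]}
    - {"offset": [0,0,-0.03],"twist": [0,0,0]}
    - {"offset": [0,0,-0.035],"twist": [0,0,0]}
    - {"offset": [0,0,-0.035],"twist": [0,0,0]}
    - {"offset": [0,0,-0.02],"twist": [0,0,0]}

```text
t: 13.17
ee_pos: [539.2, 26.4, 389.8]
orientation: [-3.04, -0.776, 0.022]
ft_force: [0.7, -1.0, 0.6]
width: 59.9
```

```bash
python3 -c "
from h import *
st();plan([514,-270,360],10)"
```

```text
t 13.17 p [539.2  26.4 389.8] yaw 28.65 zax [-0.015  0.001 -1.   ] F [ 0.7 -1.   0.6] M [-0.028 -0.053 -0.012] w 59.9 tau6 -0.002 q6 1.1
from [539.2  26.4 389.8] rot left(tool deg) [-0.31  0.8  18.64] yaw 10
([-0.0205, 0.031, 0.0038], [-0.04, 0.1, 2.33])
([-0.0192, 0.0318, 0.0037], [-0.04, 0.1, 2.33])
([-0.0179, 0.0326, 0.0037], [-0.04, 0.1, 2.33])
([-0.0166, 0.0333, 0.0037], [-0.04, 0.1, 2.33])
([-0.0152, 0.034, 0.0037], [-0.04, 0.1, 2.33])
([-0.0138, 0.0345, 0.0037], [-0.04, 0.1, 2.33])
([-0.0124, 0.0351, 0.0038], [-0.04, 0.1, 2.33])
([-0.011, 0.0355, 0.0037], [-0.03, 0.09, 2.33])
```

```bash
python3 -c "
from h import *
plan([514,-270,350],82)"
```

```text
from [539.2  26.4 389.8] rot left(tool deg) [ -0.74   0.48 -53.36] yaw 82
([-0.0205, 0.031, 0.005], [-0.09, 0.06, -6.67])
([-0.0239, 0.0285, 0.005], [-0.09, 0.06, -6.67])
([-0.0271, 0.0255, 0.005], [-0.09, 0.06, -6.67])
([-0.0299, 0.0221, 0.0051], [-0.09, 0.06, -6.67])
([-0.0322, 0.0185, 0.0051], [-0.09, 0.06, -6.67])
([-0.0342, 0.0147, 0.005], [-0.1, 0.06, -6.67])
([-0.0356, 0.0106, 0.005], [-0.09, 0.06, -6.67])
([-0.0367, 0.0063, 0.005], [-0.1, 0.05, -6.67])
```

Request:
send_rows:
  rows:
    - {"offset": [-0.021,0.031,0.005],"twist": [-0.1,0.1,-6.7]}
    - {"offset": [-0.024,0.028,0.005],"twist": [-0.1,0.1,-6.7]}
    - {"offset": [-0.027,0.025,0.005],"twist": [-0.1,0.1,-6.7]}
    - {"offset": [-0.03,0.022,0.005],"twist": [-0.1,0.1,-6.7]}
    - {"offset": [-0.032,0.018,0.005],"twist": [-0.1,0.1,-6.7]}

```text
t: 13.58
ee_pos: [525.8, -151.1, 376.6]
orientation: [2.677, 1.627, 0.023]
ft_force: [0.6, -0.5, -0.6]
width: 59.9
```

Request:
send_rows:
  rows:
    - {"offset": [-0.034,0.014,0.005],"twist": [-0.1,0,-6.7]}
    - {"offset": [-0.035,0.01,0.005],"twist": [-0.1,0,-6.7]}
    - {"offset": [-0.036,0.006,0.005],"twist": [-0.1,0,-6.7]}
    - {"offset": [0,0,0],"twist": [0,0,0]}
    - {"offset": [0,0,0],"twist": [0,0,0]}

```text
t: 14.0
ee_pos: [514.6, -267.8, 362.9]
orientation: [2.337, 2.071, 0.024]
ft_force: [0.6, -0.3, 0.0]
width: 59.9
```

```bash
cat >> h.py <<'E'
def cloud(name='wrist'):
    inf=optics.camera_info(name);im,dep=optics.get_image(name)
    v,u=np.mgrid[0:384,0:512]
    pts=cv2.undistortPoints(np.stack([u,v],-1).reshape(-1,1,2).astype(float),np.array(inf['K'],float),np.array([inf['k1'],0,0,0.,0])).reshape(384,512,2)
    T=np.array(inf['pose']);P=(np.dstack([pts,np.ones((384,512))])*dep[...,None])@T[:3,:3].T+T[:3,3]
    return inf,im,dep,P
E
python3 - <<'E'
from h import *
st()
inf,im,dep,P=cloud();cv2.imwrite('pics/w3.png',im)
for q in nets.spot_point('wrist','vial_centre')[:5]:print(round(q['conf'],2),np.round(q['position']),np.round(atz(inf,q['position'],29.5)))
m=(dep>0)&(abs(P[...,2]-59)<5)&(np.hypot(P[...,0]-514,P[...,1]+270)<35)
if m.any():
    c,r=cv2.minEnclosingCircle(P[m][:,:2].astype(np.float32));print(m.sum(),np.round(c,1),round(r,1),P[m].mean(0))
E
```

```text
t 14.0 p [ 514.6 -267.8  362.9] yaw 83.07 zax [ 0.024 -0.004 -1.   ] F [ 0.6 -0.3  0. ] M [-0.017 -0.062 -0.009] w 59.9 tau6 -0.413 q6 -0.39
0.94 [247. 183.] [ 514. -275.   30.]
0.94 [277. 115.] [ 555. -205.   30.]
0.76 [238. 236.] [ 495. -339.   30.]
0.65 [202. 123.] [ 475. -203.   30.]
0.58 [292. 225.] [ 561. -333.   30.]
418 [ 514.6 -271.1] 12.3 [ 514.77492711 -270.52860306   58.55427053]
```

View pics/w3.png

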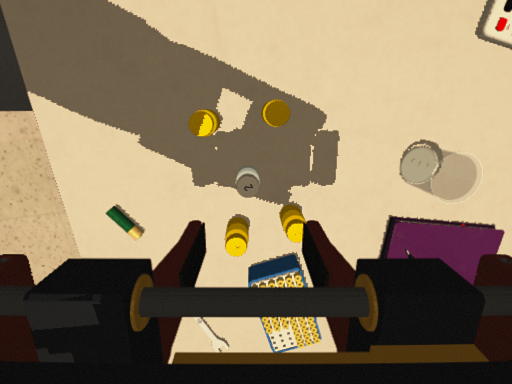

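```bash
python3 -c "
from h import *
plan([514.6,-271,240],82)"
```

```text
from [ 515.  -266.5  363.1] rot left(tool deg) [1.41 0.05 1.15] yaw 82
([-0.0011, -0.0007, 0.0308], [0.35, 0.01, 0.29])
([-0.0011, -0.0005, 0.0308], [0.35, 0.01, 0.29])
([-0.0011, -0.0003, 0.0307], [0.35, 0.02, 0.28])
([-0.0011, -0.0002, 0.0308], [0.36, 0.01, 0.29])
```

Request:
send_rows:
  rows:
    - {"offset": [-0.001,0,0.031],"twist": [0.5,0,0.3]}
    - {"offset": [-0.001,0,0.031],"twist": [0.5,0,0.3]}
    - {"offset": [-0.001,0,0.031],"twist": [0.4,0,0.3]}
    - {"offset": [-0.001,0,0.025],"twist": [0,0,0.3]}
    - {"offset": [0,0,0],"twist": [0,0,0]}

```text
t: 14.52
ee_pos: [519.4, -264.7, 246.4]
orientation: [2.367, 2.053, 0.004]
ft_force: [-0.6, 0.0, 0.4]
width: 60.2
```

```bash
python3 -c "
from h import *
st();plan([514.6,-271,218],82,step=8)"
```

```text
t 14.52 p [ 519.4 -264.7  246.4] yaw 81.88 zax [ 0.007 -0.004 -1.   ] F [-0.6  0.   0.4] M [-0.032 -0.014 -0.006] w 60.2 tau6 0.019 q6 -0.35
from [ 519.4 -264.7  246.4] rot left(tool deg) [ 0.46  0.19 -0.11] yaw 82
([-0.0017, -0.001, 0.0071], [0.12, 0.05, -0.03])
([-0.0017, -0.001, 0.0071], [0.11, 0.05, -0.03])
([-0.0017, -0.001, 0.0071], [0.12, 0.04, -0.03])
([-0.0017, -0.001, 0.0071], [0.11, 0.05, -0.02])
```

Request:
send_rows:
  rows:
    - {"offset": [-0.0025,-0.0015,0.007],"twist": [0.2,0.1,0]}
    - {"offset": [-0.0025,-0.0015,0.007],"twist": [0.2,0.1,0]}
    - {"offset": [-0.0015,-0.001,0.007],"twist": [0.1,0,0]}
    - {"offset": [-0.001,-0.0005,0.005],"twist": [0,0,0]}
    - {"offset": [0,0,0],"twist": [0,0,0]}

```text
t: 14.93
ee_pos: [515.8, -269.1, 222.5]
orientation: [2.368, 2.061, 0.002]
ft_force: [0.1, 0.3, -0.1]
width: 60.0
```

```bash
python3 -c "
from h import *
st();plan([514.6,-271,218],82,step=8)"
```

```text
t 14.93 p [ 515.8 -269.1  222.5] yaw 82.06 zax [ 0.002 -0.001 -1.   ] F [ 0.1  0.3 -0.1] M [-0.073 -0.139  0.008] w 60.0 tau6 -0.025 q6 -0.36
from [ 515.8 -269.1  222.5] rot left(tool deg) [0.12 0.03 0.06] yaw 82
([-0.002, -0.0009, 0.0045], [0.12, 0.03, 0.06])
```

Request:
send_rows:
  rows:
    - {"offset": [-0.0015,-0.0005,0.003],"twist": [0.1,0,0]}
    - {"offset": [-0.001,-0.0005,0.002],"twist": [0,0,0]}
    - {"offset": [0,0,0],"twist": [0,0,0]}
    - {"offset": [0,0,0],"twist": [0,0,0]}
    - {"offset": [0,0,0],"twist": [0,0,0]}

```text
t: 15.35
ee_pos: [514.9, -272.6, 219.2]
orientation: [2.368, 2.058, 0.002]
ft_force: [0.9, 0.7, -0.8]
width: 60.1
```

```bash
python3 -c "
from h import *
st()"
```

```text
t 15.35 p [ 514.9 -272.6  219.2] yaw 82.0 zax [ 0.004 -0.002 -1.   ] F [ 0.9  0.7 -0.8] M [-0.089 -0.002 -0.007] w 60.1 tau6 -0.002 q6 -0.37
```

Request:
send_rows:
  rows:
    - {"offset": [0,0,0],"twist": [0,0,0]}
    - {"offset": [0,0,0],"twist": [0,0,0]}
    - {"offset": [0,0,0],"twist": [0,0,0]}
    - {"offset": [0,0,0],"twist": [0,0,0]}
    - {"offset": [0,0,0],"twist": [0,0,0]}
  gripper: 0.015

```text
t: 15.77
ee_pos: [515.2, -272.8, 219.9]
orientation: [2.367, 2.057, 0.002]
ft_force: [0.6, 0.1, 0.7]
width: 30.3
```

Request:
send_rows:
  rows:
    - {"offset": [0,0,0],"twist": [0,0,0]}
    - {"offset": [0,0,0],"twist": [0,0,0]}
    - {"offset": [0,0,0],"twist": [0,0,0]}
    - {"offset": [0,0,0],"twist": [0,0,0]}
    - {"offset": [0,0,0],"twist": [0,0,0]}

```text
t: 16.18
ee_pos: [515.2, -272.7, 219.8]
orientation: [2.367, 2.058, 0.002]
ft_force: [-0.5, -0.8, -0.1]
width: 26.5
```

```bash
python3 -c "
from h import *
st()
"
```

```text
t 16.18 p [ 515.2 -272.7  219.8] yaw 82.0 zax [ 0.005 -0.003 -1.   ] F [-0.5 -0.8 -0.1] M [-0.037 -0.067 -0.012] w 26.5 tau6 -0.0 q6 -0.37
```

Request:
send_rows:
  rows:
    - {"offset": [0,0,-0.01],"twist": [0,0,0]}
    - {"offset": [0,0,-0.02],"twist": [0,0,0]}
    - {"offset": [0,0,-0.025],"twist": [0,0,0]}
    - {"offset": [0,0,-0.025],"twist": [0,0,0]}
    - {"offset": [0,0,-0.01],"twist": [0,0,0]}

```text
t: 16.6
ee_pos: [513.6, -271.8, 311.6]
orientation: [-2.369, -2.059, 0.002]
ft_force: [0.5, 0.2, -0.5]
width: 26.4
```

```bash
python3 -c "
from h import *
st();plan([531.5,-100,325],82,step=28)
"
```

```text
t 16.6 p [ 513.6 -271.8  311.6] yaw 82.0 zax [-0.003  0.001 -1.   ] F [ 0.5  0.2 -0.5] M [-0.064 -0.088 -0.041] w 26.4 tau6 -0.005 q6 -0.37
from [ 513.6 -271.8  311.6] rot left(tool deg) [-0.16 -0.04 -0.  ] yaw 82
([0.0247, -0.0009, -0.0019], [-0.02, -0.01, -0.0])
([0.0247, -0.0009, -0.0019], [-0.02, -0.01, -0.0])
([0.0246, -0.0009, -0.0019], [-0.02, -0.0, -0.0])
([0.0247, -0.0009, -0.0019], [-0.03, -0.01, -0.0])
([0.0246, -0.0009, -0.0019], [-0.02, -0.0, -0.0])
([0.0247, -0.0009, -0.0019], [-0.03, -0.01, -0.0])
([0.0246, -0.0008, -0.002], [-0.02, -0.0, -0.0])
```

Request:
send_rows:
  rows:
    - {"offset": [0.025,-0.001,-0.004],"twist": [0,0,0]}
    - {"offset": [0.028,-0.001,-0.004],"twist": [0,0,0]}
    - {"offset": [0.028,-0.001,-0.004],"twist": [0,0,0]}
    - {"offset": [0.028,-0.001,-0.004],"twist": [0,0,0]}
    - {"offset": [0.028,-0.001,0],"twist": [0,0,0]}

```text
t: 17.02
ee_pos: [528.7, -136.2, 333.6]
orientation: [2.374, 2.046, 0.004]
ft_force: [0.2, 0.2, -0.9]
width: 26.7
```

Request:
send_rows:
  rows:
    - {"offset": [0.02,-0.001,0],"twist": [0,0,0]}
    - {"offset": [0.01,0,0],"twist": [0,0,0]}
    - {"offset": [0,0,0],"twist": [0,0,0]}
    - {"offset": [0,0,0],"twist": [0,0,0]}
    - {"offset": [0,0,0],"twist": [0,0,0]}

```text
t: 17.43
ee_pos: [531.9, -101.1, 334.3]
orientation: [2.368, 2.053, 0.005]
ft_force: [-0.7, 0.0, -1.1]
width: 27.1
```

Run:
```python
from h import *
st()
inf,im,dep,P=cloud();cv2.imwrite('pics/w4.png',im);np.save('w4P.npy',P);np.save('w4d.npy',dep);np.save('w4i.npy',inf,allow_pickle=True)
for q in nets.spot_point('wrist','port')[:2]:print(round(q['conf'],2),np.round(q['position']),np.round(atz(inf,q['position'],52)))
m=(dep>0)&(np.hypot(P[...,0]-531.5,P[...,1]+38.5)<11)
print('port depths',m.sum(),np.percentile(P[m][:,2],[5,25,50,75,95]) if m.any() else '')
```

```text
t 17.43 p [ 531.9 -101.1  334.3] yaw 81.85 zax [ 0.008 -0.004 -1.   ] F [-0.7  0.  -1.1] M [-0.007 -0.11   0.024] w 27.1 tau6 0.037 q6 -0.07
0.94 [240. 123.] [530. -39.  52.]
0.23 [252. 209.] [ 529. -121.   52.]
port depths 393 [21.08176494 21.75237771 22.1627018  22.6278047  23.34951979]
```

View pics/w4.png

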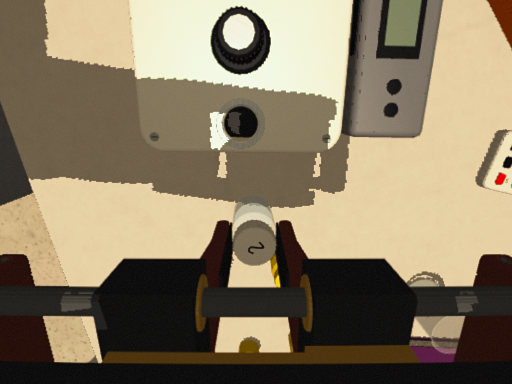

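Run:
```python
from h import *
P=np.load('w4P.npy');dep=np.load('w4d.npy');inf=np.load('w4i.npy',allow_pickle=True).item()
m=((dep>0)&(P[...,2]<47)&(np.hypot(P[...,0]-531,P[...,1]+38.5)<25)).astype(np.uint8)
m[160:]=0
cs,_=cv2.findContours(m,cv2.RETR_EXTERNAL,cv2.CHAIN_APPROX_NONE);c=max(cs,key=cv2.contourArea)
E=np.array([atz(inf,p[0],52.)[:2] for p in c.astype(float)],np.float32)
print('hole',cv2.minEnclosingCircle(E),cv2.fitEllipse(E))
k=(dep>0)&(P[...,2]>165)&(P[...,2]<185)&(np.hypot(P[...,0]-531.9,P[...,1]+100)<20)
k[:200]=0
print('cap',k.sum(),P[k].mean(0),cv2.minEnclosingCircle(P[k][:,:2].astype(np.float32)))
im=cv2.imread('pics/w4.png');x=im.copy();x[m>0]=(0,0,255);x[k]=(0,255,0)
a=np.hstack([im[60:290,150:350],x[60:290,150:350]]);cv2.imwrite('pics/w4c.png',cv2.resize(a,None,fx=2,fy=2))
```

```text
hole ((530.6224365234375, -39.18610763549805), 15.061603546142578) ((530.7056274414062, -39.10375213623047), (29.305105209350586, 29.42350959777832), 69.22343444824219)
cap 2092 [532.89856599 -97.57823433 173.57829622] ((531.9107055664062, -99.84972381591797), 19.93282127380371)
```

View pics/w4c.png

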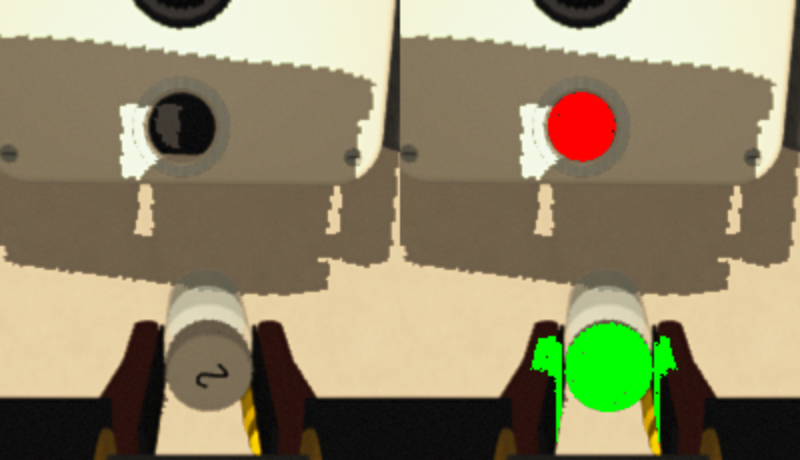

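Run:
```python
from h import *
P=np.load('w4P.npy');dep=np.load('w4d.npy');inf=np.load('w4i.npy',allow_pickle=True).item()
c=atz(inf,(253.8,243.2),173.6);print(c)
k=(dep>0)&(abs(P[...,2]-173.6)<4)&(np.hypot(P[...,0]-c[0],P[...,1]-c[1])<12.4)
print(k.sum(),P[k].mean(0),cv2.minEnclosingCircle(P[k][:,:2].astype(np.float32)))
o=np.array([530.65,-39.1])-P[k].mean(0)[:2];st()
plan([531.9+o[0],-101.1+o[1],310],82,step=25)
```

```text
[533.59590149 -97.38523037 173.6       ]
1344 [533.57748016 -97.97149895 173.36821866] ((533.33544921875, -98.64008331298828), 11.96996784210205)
t 17.53 p [ 531.9 -101.5  334.3] yaw 81.79 zax [ 0.008 -0.004 -1.   ] F [ 0.3 -0.2 -0.7] M [-0.006 -0.058 -0.036] w 26.7 tau6 -0.014 q6 -0.06
from [ 531.9 -101.5  334.3] rot left(tool deg) [ 0.47  0.16 -0.21] yaw 82
([0.0195, -0.0039, 0.008], [0.16, 0.05, -0.07])
([0.0194, -0.0038, 0.008], [0.15, 0.05, -0.07])
([0.0195, -0.0037, 0.0081], [0.16, 0.06, -0.07])
```

Run:
```python
from h import *
P=np.load('w4P.npy');dep=np.load('w4d.npy');inf=np.load('w4i.npy',allow_pickle=True).item()
k=(dep>0)&(abs(P[...,2]-87.5)<3)&(np.hypot(P[...,0]-541,P[...,1]-27)<30)
print(k.sum(),P[k].mean(0),P[k][:,:2].min(0),P[k][:,:2].max(0),cv2.minEnclosingCircle(P[k][:,:2].astype(np.float32)))
im=cv2.imread('pics/w4.png');v,u=np.nonzero(k);print(u.min(),u.max(),v.min(),v.max())
```

```text
1951 [540.54233671  25.22408113  87.67850067] [522.87377967   7.49784231] [557.74519212  43.07470712] ((540.5820922851562, 25.298973083496094), 18.079912185668945)
214 262 6 60
```

Request:
send_rows:
  rows:
    - {"offset": [0.019,-0.004,0.008],"twist": [0.2,0.1,-0.1]}
    - {"offset": [0.019,-0.004,0.008],"twist": [0.2,0.1,-0.1]}
    - {"offset": [0.018,-0.004,0.008],"twist": [0.1,0,0]}
    - {"offset": [0,0,0],"twist": [0,0,0]}
    - {"offset": [0,0,0],"twist": [0,0,0]}

```text
t: 17.95
ee_pos: [528.6, -48.5, 309.4]
orientation: [2.379, 2.051, 0.001]
ft_force: [0.5, -0.4, -0.2]
width: 26.9
```

Run:
```python
from h import *
st()
```

```text
t 17.95 p [528.6 -48.5 309.4] yaw 81.52 zax [ 0.001 -0.    -1.   ] F [ 0.5 -0.4 -0.2] M [-0.037 -0.109 -0.012] w 26.9 tau6 0.092 q6 0.03
```

Run:
```python
from h import *
plan([531.2,-41.7,280],82,step=10)
```

```text
from [528.6 -48.5 309.4] rot left(tool deg) [ 0.05  0.01 -0.48] yaw 82
([0.0018, 0.0004, 0.0074], [0.01, 0.0, -0.12])
([0.0018, 0.0004, 0.0073], [0.01, 0.0, -0.12])
([0.0018, 0.0004, 0.0074], [0.02, 0.01, -0.12])
([0.0017, 0.0003, 0.0073], [0.01, 0.0, -0.12])
```

Request:
send_rows:
  rows:
    - {"offset": [0.002,0.0004,0.0075],"twist": [0,0,-0.1]}
    - {"offset": [0.002,0.0004,0.0075],"twist": [0,0,-0.1]}
    - {"offset": [0.0018,0.0004,0.0075],"twist": [0,0,-0.1]}
    - {"offset": [0.0017,0.0003,0.007],"twist": [0,0,-0.1]}
    - {"offset": [0,0,0],"twist": [0,0,0]}

```text
t: 18.37
ee_pos: [532.3, -44.6, 277.9]
orientation: [2.374, 2.054, 0.003]
ft_force: [-0.4, -0.1, -0.8]
width: 27.0
```

Run:
```python
from h import *
plan([531.2,-41.7,280],82,step=10)
inf,im,dep,P=cloud();st();cv2.imwrite('pics/w5.png',cv2.resize(im[100:300,160:350],None,fx=3,fy=3))
```

```text
from [532.3 -44.6 277.9] rot left(tool deg) [ 0.19  0.04 -0.27] yaw 82
([0.0027, -0.0015, -0.0021], [0.19, 0.04, -0.27])
t 18.42 p [532.4 -44.7 278.3] yaw 81.74 zax [ 0.003 -0.001 -1.   ] F [-0.4 -0.6 -0.8] M [-0.036 -0.03   0.023] w 26.8 tau6 0.009 q6 0.04
```

View pics/w5.png

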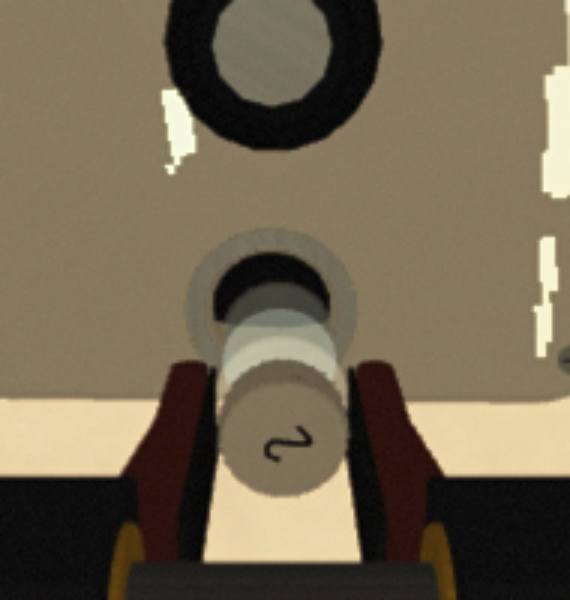

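Run:
```python
from h import *
inf=optics.camera_info('wrist')
f=lambda x,y,z:np.round(atz(inf,(160+(x-1)/3,100+(y-1)/3),z),1)
print('hole far',f(272,252,52.5),'L',f(213,303,52.5),'R',f(330,303,52.5),'trim far',f(272,228,53),'trim L',f(187,305,53),'R',f(357,305,53))
for z in (58,60): print('base far',f(276,283,z))
print('cap L',f(218,430,117.5),f(348,430,117.5),'near',f(283,496,117.5),'far',f(283,362,117.5))
print('knobtop near', f(272,106,87.5))
```

```text
hole far [533.3 -24.   52.5] L [516.6 -35.1  52.5] R [545.9 -39.3  52.5] trim far [534.2 -17.9  53. ] trim L [510.1 -34.5  53. ] R [552.6 -40.7  53. ]
base far [533.4 -30.5  58. ]
base far [533.5 -29.9  60. ]
cap L [521.8 -38.8 117.5] [545.1 -42.2 117.5] near [531.6 -53.8 117.5] far [535.4 -27.4 117.5]
knobtop near [539.3  14.4  87.5]
```

Run:
```python
from h import *
i4=np.load('w4i.npy',allow_pickle=True).item()
im=cv2.imread('pics/w4.png')
print('w4 base far',atz(i4,(253,60+272/2),114.5),'cap far',atz(i4,(254,60+324/2),173.5),'cap near',atz(i4,(254,60+411/2),173.5))
print(im[180:232:2,253].tolist())
inf,im5,dep,P=cloud();print([(r,im5[r,252].tolist(),round(float(P[r,252,2]),0)) for r in range(184,226,2)])
```

```text
w4 base far [534.65924556 -89.02442882 114.5       ] cap far [535.43762563 -85.16243666 173.5       ] cap near [ 531.77425748 -111.02823979  173.5       ]
[[75, 98, 112], [74, 98, 112], [75, 98, 115], [76, 97, 115], [76, 97, 115], [74, 97, 111], [72, 97, 112], [77, 99, 113], [79, 97, 102], [80, 98, 104], [78, 93, 101], [85, 103, 107], [133, 155, 159], [159, 186, 194], [160, 187, 195], [157, 185, 191], [175, 204, 209], [185, 215, 223], [187, 217, 225], [188, 216, 225], [82, 102, 113], [71, 90, 101], [71, 90, 103], [71, 88, 97], [82, 107, 120], [86, 111, 124]]
[(184, [19, 24, 28], 23.0), (186, [6, 6, 9], 23.0), (188, [12, 13, 11], 23.0), (190, [6, 6, 7], 22.0), (192, [4, 4, 5], 21.0), (194, [38, 45, 50], 63.0), (196, [58, 71, 71], 68.0), (198, [58, 67, 68], 72.0), (200, [55, 66, 66], 77.0), (202, [64, 74, 74], 81.0), (204, [109, 122, 119], 84.0), (206, [110, 122, 120], 88.0), (208, [110, 122, 120], 92.0), (210, [133, 154, 154], 95.0), (212, [148, 173, 174], 99.0), (214, [159, 187, 190], 100.0), (216, [159, 185, 192], 101.0), (218, [160, 187, 188], 102.0), (220, [76, 96, 107], 108.0), (222, [73, 94, 106], 258.0), (224, [70, 90, 102], 113.0)]
```

Run:
```python
from h import *
inf,im,dep,P=cloud();st()
for rows in [(194,212)]:
  for c in (248,252,256):
    q=P[rows[0]:rows[1],c];a=np.polyfit(q[:,2],q[:,0:2],1);print(c,np.round(a[0],3),np.round(q[0],1),np.round(q[-1],1))
```

```text
t 18.52 p [532.7 -44.6 279.2] yaw 81.74 zax [ 0.005 -0.001 -1.   ] F [-0.2 -0.6  0.2] M [-0.037 -0.076 -0.02 ] w 26.2 tau6 -0.001 q6 0.04
248 [ 0.015 -0.002] [531.3 -28.6  63.4] [531.8 -29.   97.7]
252 [0.002 0.001] [534.2 -29.1  63.1] [534.2 -29.4  97.6]
256 [-0.01   0.008] [537.  -29.8  62.1] [536.6 -29.2  99.1]
```

Run:
```python
from h import *
plan([531.4,-41.2,278],82,step=10)
```

```text
from [532.7 -44.6 279.2] rot left(tool deg) [ 0.28  0.04 -0.26] yaw 82
([0.0032, -0.0017, 0.0012], [0.28, 0.04, -0.26])
```

Request:
send_rows:
  rows:
    - {"offset": [0.002,-0.001,0],"twist": [0.15,0,-0.1]}
    - {"offset": [0.0015,-0.0007,0],"twist": [0.1,0,-0.1]}
    - {"offset": [0,0,0.001],"twist": [0,0,0]}
    - {"offset": [0,0,0],"twist": [0,0,0]}
    - {"offset": [0,0,0],"twist": [0,0,0]}

```text
t: 18.93
ee_pos: [531.8, -40.5, 279.4]
orientation: [2.37, 2.059, 0.002]
ft_force: [0.5, 0.8, 0.6]
width: 26.5
```

Run:
```python
from h import *
st()
plan([531.4,-41.2,272],82,step=2)
inf,im,dep,P=cloud();cv2.imwrite('pics/w6.png',im)
# vial body side and hole rim by depth along tool-x
for c in (246,250,254):
    col=P[:,c];print([(r,np.round(col[r],1).tolist()) for r in range(176,206,2)][::2])
```

```text
t 18.93 p [531.8 -40.5 279.4] yaw 81.97 zax [ 0.002 -0.001 -1.   ] F [0.5 0.8 0.6] M [-0.061 -0.066  0.048] w 26.5 tau6 0.002 q6 0.04
from [531.8 -40.5 279.4] rot left(tool deg) [ 0.15  0.03 -0.03] yaw 82
([-0.0002, -0.0001, 0.0019], [0.04, 0.01, -0.01])
([-0.0002, -0.0001, 0.0018], [0.04, 0.01, -0.01])
([-0.0002, -0.0001, 0.0019], [0.03, 0.01, -0.0])
([-0.0001, -0.0, 0.0018], [0.04, 0.0, -0.01])
[(176, [529.9, -14.0, 51.5]), (180, [529.5, -16.9, 52.2]), (184, [529.2, -19.4, 54.3]), (188, [542.0, 33.5, 259.6]), (192, [526.1, -34.8, 22.2]), (196, [528.7, -24.9, 66.6]), (200, [528.9, -24.9, 76.1]), (204, [529.1, -24.9, 84.3])]
[(176, [532.9, -14.2, 52.5]), (180, [532.5, -17.3, 52.2]), (184, [532.1, -19.9, 53.9]), (188, [531.6, -23.5, 52.0]), (192, [529.5, -35.4, 21.6]), (196, [531.6, -24.9, 67.9]), (200, [531.7, -24.6, 78.2]), (204, [531.8, -24.6, 86.5])]
[(176, [535.9, -14.7, 52.3]), (180, [535.5, -17.6, 52.7]), (184, [535.1, -20.4, 53.7]), (188, [534.6, -24.1, 51.4]), (192, [533.1, -35.4, 23.3]), (196, [534.3, -25.3, 68.1]), (200, [534.4, -24.9, 78.2]), (204, [534.3, -24.9, 86.6])]
```

Request:
send_rows:
  rows:
    - {"offset": [-0.0005,-0.0003,0.002],"twist": [0.1,0,0]}
    - {"offset": [-0.0002,-0.0002,0.002],"twist": [0,0,0]}
    - {"offset": [0,0,0.002],"twist": [0,0,0]}
    - {"offset": [0,0,0.001],"twist": [0,0,0]}
    - {"offset": [0,0,0],"twist": [0,0,0]}

```text
t: 19.4
ee_pos: [531.2, -41.3, 271.9]
orientation: [2.371, 2.06, 0.0]
ft_force: [-0.3, 0.2, -0.4]
width: 26.9
```

Run:
```python
from h import *
st()
```

```text
t 19.4 p [531.2 -41.3 271.9] yaw 81.97 zax [ 0.001 -0.001 -1.   ] F [-0.3  0.2 -0.4] M [-0.079 -0.103 -0.026] w 26.9 tau6 -0.0 q6 0.04
```

Base is about at the mouth (52). Continue in small steps.

Request:
send_rows:
  rows:
    - {"offset": [0,0,0.0012],"twist": [0,0,0]}
    - {"offset": [0,0,0.0012],"twist": [0,0,0]}
    - {"offset": [0,0,0.0012],"twist": [0,0,0]}
    - {"offset": [0,0,0],"twist": [0,0,0]}
    - {"offset": [0,0,0],"twist": [0,0,0]}

```text
t: 19.82
ee_pos: [531.1, -41.3, 267.6]
orientation: [2.371, 2.06, -0.0]
ft_force: [-0.5, -0.7, 0.2]
width: 26.1
```

Run:
```python
from h import *
st()
```

```text
t 19.82 p [531.1 -41.3 267.6] yaw 81.97 zax [ 0.    -0.001 -1.   ] F [-0.5 -0.7  0.2] M [-0.067 -0.074  0.016] w 26.1 tau6 -0.0 q6 0.04
```

Request:
send_rows:
  rows:
    - {"offset": [0,0,0.002],"twist": [0,0,0]}
    - {"offset": [0,0,0.002],"twist": [0,0,0]}
    - {"offset": [0,0,0.002],"twist": [0,0,0]}
    - {"offset": [0,0,0.001],"twist": [0,0,0]}
    - {"offset": [0,0,0],"twist": [0,0,0]}

```text
t: 20.23
ee_pos: [531.2, -41.3, 259.9]
orientation: [2.371, 2.06, 0.0]
ft_force: [0.5, 1.0, -1.1]
width: 26.6
```

Run:
```python
from h import *
st()
```

```text
t 20.23 p [531.2 -41.3 259.9] yaw 81.96 zax [ 0.001 -0.001 -1.   ] F [ 0.5  1.  -1.1] M [-0.055 -0.061 -0.066] w 26.6 tau6 0.0 q6 0.04
```

Request:
send_rows:
  rows:
    - {"offset": [0,0,0.002],"twist": [0,0,0]}
    - {"offset": [0,0,0.002],"twist": [0,0,0]}
    - {"offset": [0,0,0.002],"twist": [0,0,0]}
    - {"offset": [0,0,0.001],"twist": [0,0,0]}
    - {"offset": [0,0,0],"twist": [0,0,0]}

```text
t: 20.65
ee_pos: [531.2, -41.3, 252.1]
orientation: [2.371, 2.06, -0.0]
ft_force: [-0.4, 1.1, -0.9]
width: 26.5
```

Run:
```python
from h import *
st()
```

```text
t 20.65 p [531.2 -41.3 252.1] yaw 81.97 zax [ 0.    -0.001 -1.   ] F [-0.4  1.1 -0.9] M [-0.078 -0.009 -0.004] w 26.5 tau6 0.0 q6 0.04
```

Request:
send_rows:
  rows:
    - {"offset": [0,0,0.002],"twist": [0,0,0]}
    - {"offset": [0,0,0.002],"twist": [0,0,0]}
    - {"offset": [0,0,0.002],"twist": [0,0,0]}
    - {"offset": [0,0,0],"twist": [0,0,0]}
    - {"offset": [0,0,0],"twist": [0,0,0]}

```text
t: 21.07
ee_pos: [531.2, -41.3, 245.3]
orientation: [2.371, 2.06, -0.0]
ft_force: [-0.6, -0.4, 0.1]
width: 26.8
```

Request:
send_rows:
  rows:
    - {"offset": [0,0,0.0008],"twist": [0,0,0]}
    - {"offset": [0,0,0.0006],"twist": [0,0,0]}
    - {"offset": [0,0,0],"twist": [0,0,0]}
    - {"offset": [0,0,0],"twist": [0,0,0]}
    - {"offset": [0,0,0],"twist": [0,0,0]}

```text
t: 21.48
ee_pos: [531.2, -41.4, 243.9]
orientation: [2.371, 2.06, 0.0]
ft_force: [0.3, 1.1, -0.9]
width: 26.3
```

Run:
```python
from h import *
st()
```

```text
t 21.48 p [531.2 -41.4 243.9] yaw 81.96 zax [ 0.001 -0.001 -1.   ] F [ 0.3  1.1 -0.9] M [-0.055 -0.067  0.039] w 26.3 tau6 0.0 q6 0.04
```

Request:
send_rows:
  rows:
    - {"offset": [0,0,0.0006],"twist": [0,0,0]}
    - {"offset": [0,0,0.0005],"twist": [0,0,0]}
    - {"offset": [0,0,0],"twist": [0,0,0]}
    - {"offset": [0,0,0],"twist": [0,0,0]}
    - {"offset": [0,0,0],"twist": [0,0,0]}

```text
t: 21.9
ee_pos: [531.3, -41.3, 242.8]
orientation: [2.371, 2.06, 0.0]
ft_force: [-0.1, 0.0, -0.3]
width: 27.0
```

Request:
send_rows:
  rows:
    - {"offset": [0,0,0.0006],"twist": [0,0,0]}
    - {"offset": [0,0,0.0004],"twist": [0,0,0]}
    - {"offset": [0,0,0],"twist": [0,0,0]}
    - {"offset": [0,0,0],"twist": [0,0,0]}
    - {"offset": [0,0,0],"twist": [0,0,0]}

```text
t: 22.32
ee_pos: [531.4, -41.4, 241.8]
orientation: [2.371, 2.06, 0.001]
ft_force: [-0.8, -0.5, -0.4]
width: 26.5
```

Run:
```python
from h import *
st();optics.get_image('wrist');st()
```

```text
t 22.32 p [531.4 -41.4 241.8] yaw 81.97 zax [ 0.001 -0.001 -1.   ] F [-0.8 -0.5 -0.4] M [-0.024 -0.069  0.026] w 26.5 tau6 0.0 q6 0.04
t 22.37 p [531.4 -41.3 241.8] yaw 81.96 zax [ 0.001 -0.001 -1.   ] F [ 0.3 -0.7  0.4] M [-0.067 -0.01   0.011] w 27.1 tau6 0.0 q6 0.04
```

Request:
send_rows:
  rows:
    - {"offset": [0,0,0.0005],"twist": [0,0,0]}
    - {"offset": [0,0,0],"twist": [0,0,0]}
    - {"offset": [0,0,0],"twist": [0,0,0]}
    - {"offset": [0,0,0.0004],"twist": [0,0,0]}
    - {"offset": [0,0,0],"twist": [0,0,0]}

```text
t: 22.78
ee_pos: [531.6, -41.4, 241.7]
orientation: [2.37, 2.059, 0.002]
ft_force: [-0.9, -0.6, 1.5]
width: 26.7
```

Run:
```python
from h import *
st();optics.get_image('wrist');st()
```

```text
t 22.78 p [531.6 -41.4 241.7] yaw 81.96 zax [ 0.002 -0.001 -1.   ] F [-0.9 -0.6  1.5] M [-0.039  0.058  0.057] w 26.7 tau6 0.006 q6 0.04
t 22.83 p [531.6 -41.4 241.7] yaw 81.96 zax [ 0.002 -0.001 -1.   ] F [-0.7  0.3  2.5] M [0.009 0.043 0.01 ] w 26.7 tau6 0.005 q6 0.04
```

Request:
send_rows:
  rows:
    - {"offset": [0,0,0.0004],"twist": [0,0,0]}
    - {"offset": [0,0,0],"twist": [0,0,0]}
    - {"offset": [0,0,0],"twist": [0,0,0]}
    - {"offset": [0,0,0],"twist": [0,0,0]}
    - {"offset": [0,0,0],"twist": [0,0,0]}

```text
t: 23.25
ee_pos: [531.6, -41.4, 241.7]
orientation: [2.37, 2.059, 0.002]
ft_force: [0.1, 0.5, 3.3]
width: 26.8
```

Run:
```python
from h import *
st();optics.get_image('wrist');st()
```

```text
t 23.25 p [531.6 -41.4 241.7] yaw 81.97 zax [ 0.002 -0.001 -1.   ] F [0.1 0.5 3.3] M [0.021 0.068 0.018] w 26.8 tau6 0.006 q6 0.04
t 23.3 p [531.6 -41.3 241.7] yaw 81.97 zax [ 0.002 -0.001 -1.   ] F [-1.8  0.5  3.7] M [-0.043  0.001  0.014] w 26.8 tau6 0.006 q6 0.04
```

Request:
send_rows:
  rows:
    - {"offset": [0,0,0],"twist": [0,0,0]}
    - {"offset": [0,0,0],"twist": [0,0,0]}
    - {"offset": [0,0,0],"twist": [0,0,0]}
    - {"offset": [0,0,0],"twist": [0,0,0]}
    - {"offset": [0,0,0],"twist": [0,0,0]}
  gripper: 0.055

```text
t: 23.72
ee_pos: [531.6, -41.4, 240.9]
orientation: [2.37, 2.059, 0.001]
ft_force: [0.0, -0.4, 0.4]
width: 54.2
```

Request:
send_rows:
  rows:
    - {"offset": [0,0,-0.005],"twist": [0,0,0]}
    - {"offset": [0,0,-0.01],"twist": [0,0,0]}
    - {"offset": [0,0,-0.025],"twist": [0,0,0]}
    - {"offset": [0,0,-0.03],"twist": [0,0,0]}
    - {"offset": [0,0,-0.03],"twist": [0,0,0]}

```text
t: 24.13
ee_pos: [529.2, -41.1, 340.1]
orientation: [-2.365, -2.055, 0.013]
ft_force: [0.8, -0.6, 0.1]
width: 55.1
```

Request:
send_rows:
  rows:
    - {"offset": [-0.02,0,-0.01],"twist": [0,0,0]}
    - {"offset": [-0.02,0,0],"twist": [0,0,0]}
    - {"offset": [-0.02,0,0],"twist": [0,0,0]}
    - {"offset": [0,0,0],"twist": [0,0,0]}
    - {"offset": [0,0,0],"twist": [0,0,0]}

```text
t: 24.55
ee_pos: [522.7, -102.0, 363.8]
orientation: [2.365, 2.058, 0.005]
ft_force: [1.7, 0.3, -0.4]
width: 55.0
```

Run:
```python
from h import *
st()
inf,im,dep,P=cloud();cv2.imwrite('pics/w7.png',im)
k=(dep>0)&(abs(P[...,2]-81)<4)&(np.hypot(P[...,0]-531,P[...,1]+39)<16)
print('cap',k.sum(),P[k].mean(0) if k.any() else '', cv2.minEnclosingCircle(P[k][:,:2].astype(np.float32)) if k.any() else '')
```

```text
t 24.55 p [ 522.7 -102.   363.8] yaw 82.07 zax [ 0.006 -0.002 -1.   ] F [ 1.7  0.3 -0.4] M [-0.056 -0.043  0.013] w 55.0 tau6 -0.101 q6 -0.08
cap 558 [530.54190959 -39.11879767  80.5847586 ] ((530.4659423828125, -39.08161544799805), 12.09989070892334)
```

View pics/w7.png

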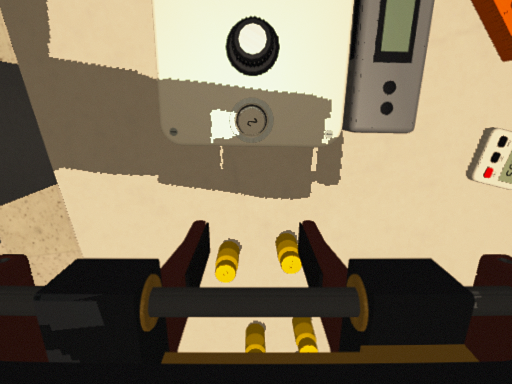

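The picture shows the vial's cap at (252,121), centred in the port. Its top is at z = 80.6 mm (81 when home), its axis is within 0.2 mm of the measured hole centre, and the arm is clear. I'm handing in.

```bash
python3 -c "
from h import *
print(ctrl.close_job())"
```

```text
the job is handed in; nothing more can be done
None
```

The vial is standing home in the deep pocket, released and upright. I handed the job in at about 24.6 s of robot time, with the arm clear of everything. No verdict was reported.

- **Home stop:** I turned the knob anticlockwise until the resisting torque reached about 0.31 N m, twice what a click gives and well under the 0.6 N m limit. I then let go so the wheel sprang back to the home click.
- **Four clicks:** I gripped again and turned 119.4° clockwise. The torque pattern at each check matched the expected click position, so the knob did not slip. Before placing the vial, the wrist depth image showed the pocket floor at z ≈ 22 mm, which is the deep pocket.
- **Vial:** I lowered it through the port with almost no force until it met the floor at the expected height, pressing with about 3 N.
- **Last check:** The cap top is at 80.6 mm (81 mm when home). The axis is within 0.2 mm of the measured hole centre. I moved none of the bystanders knowingly, but I did not measure their positions at the end.

Three readings disagreed:
- In the first anticlockwise turn, the clicks came about 14° later than the gripper angle implied. The knob probably slipped in the fingers then. The later count does not depend on it.
- In the wrist images, the held vial's cap and base edges suggested a tilt of about 3–4°, but the depth image showed the vial vertical. I went by the depth, and it went in freely.
- The joint 6 torque at times differed from the wrist moment while turning clockwise, so I used the wrist moment there.

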